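Walk the heavy bench block round to the fence

TASK

Push the heavy stepped metal block round on the bench with your fingertips, a corner at a time as needed, until its tall face (the long side away from the low step) lies flat against the front of the fence, with no part of that face sticking out past either end of the fence. Do not lift or tip the block: it stays flat on the bench throughout. Leave everything else standing where it is.

Things in the scene. Friction and masses are not known exactly. Their poses are not given: they have to be found in the camera images.
- block: heavy loose dark metal block (1 to 1.4 kg, cored out; 4 to 11 N slides it), 108 mm (own x) by 136 mm (own y) by 48 mm high. Origin: centre of its underside. Its +x side, 54 mm out, is the tall flat face. Along its -x side runs a low step, 20 mm deep, 26 mm high, with two screw heads: there the outer face, 54 mm out, is only 26 mm high. Ends at y +-68 mm are flat. The tall face starts 35 to 95 degrees left of square to the fence
- face_left (a point): the corner of the block's tall face at its own +y end, half-way up: 54 mm along x, 68 mm along y and 24 mm above the block's origin
- face_right (a point): the corner of the block's tall face at its own -y end, half-way up: 54 mm along x, -68 mm along y and 24 mm above the block's origin
- fence: aluminium fence fixed to the bench beyond the block: an upright bar 280 mm long (own y), 30 mm thick, 40 mm high, with a low flange and two black thumb knobs behind. Origin: mid-length on the front face (towards the robot), at bench level. Own +x points squarely into the fence, away from the robot. With the block in place, its +x points the same way
- spool_red: spool of red thread, 33 mm across, 38 mm high, standing on the bench to the right of the block; a loose bystander, leave it. Origin under its centre
- spool_blue: spool of blue thread, 33 mm across, 38 mm high, standing behind the fence; a loose bystander, leave it. Origin under its centre
- varnish: small bottle with a cream cap, 27 mm across, 62 mm high, standing behind the fence; a loose bystander, leave it. Origin under its centre
- dropper: squat bottle with a black cap and a dropper tip, 51 mm across, 123 mm high, to the left of the block; a loose bystander, leave it. Origin under its centre
- parts_box: clear lidded box, 95 x 116 x 56 mm, at the right, not far from the fixed desk lamp, whose shade hangs 0.49 to 0.66 m above the bench over x 0.17 to 0.33 m, y -0.36 to -0.19 m, with a stalk back to the right-hand edge: an arm coming from the right must pass over or round it; a loose bystander, leave it. Origin under its centre
- mandrels: beech block with three upright pointed mandrels, 42 x 90 x 74 mm, at the right; a loose bystander, leave it. Origin under its centre

How it is judged:
By the outcome, as a careful person would: the job done as asked, in the order asked, and still so for the second after the job is handed in, with the robot touching nothing.
It also fails if it takes over 72 s, if anything falls off the work surface, if the arm or the gripper's body presses on something with over 40 N, if the wrist force passes 120 N, or if a joint passes its speed limit or range.

ROBOT

A 6-joint arm with a two-finger parallel gripper is mounted at the origin on a cart in front of the work surface, level with it; the furniture and walls round the work are solid. World frame = base frame: x ahead of the robot, y to its left, z up, the work surface at z = 0. Lengths are in mm, angles in rad, forces in N, time in s.
With the tool pointing down it reaches from about 350 to 725 mm from the base axis. Payload 6 kg.
Tool frame: the origin (TCP) lies at the very end of the fingers, on their centre line; the grasp point (between the pads) lies 19 mm behind it; z points along the fingers, y is the line along which they close (so a half turn about z gives the same grasp; the last joint's range is limited). The gripper opens to 85 mm and grips with 20 to 120 N. Pads are 22 mm wide; open, the fingers measure 114 mm over their backs; the gripper's body (76 mm by 85 mm) begins 54 mm behind the grasp point. The pads swing forward as they close: fully open they stand 13 mm farther back than shut.
Start: joints at [1.659, 0.04, 0.085, 0, -1.615, -0.334], TCP at [145.974, 581.949, 231.261] pointing down, gripper open.
Joint ranges: [-2.56, 2.56], [-1.29, 2.01], [-1.08, 1.49], [-3.29, 1.98], [-2.81, -0.18], [-2.99, 2.99]. Speed limits (rad/s): [2.57, 2.57, 3.01, 3.14, 3.14, 3.14].

INTERFACE

Orientations are given as a 3x3 rotation matrix whose columns are the frame's x, y, z axes.
In Python, from station import sensors, optics, job gives the robot as it stands.
- The arm moves only by the tool jog_arm, never from a script. Its argument "deltas" is text: rows parted by semicolons, each of 7 numbers parted by spaces: the turn, a rotation vector about the world's x, y, z in degrees, then the shift along the world's x, y, z in m, then the closure, from -1 (fully open) to 1 (shut), so that 0 is half open. In form: rx ry rz tx ty tz gripper; .... A call has exactly 10 rows; each row shifts and turns the commanded pose from where the row before left it; what a row does not reach is not made up. A row lasts 1/10 s, in which the tool goes at most 50 mm and 8.59 degrees, less where a joint would pass 70% of its speed; a pose out of reach is approached as far as the arm can. A call is refused whole if a number of a shift passes 0.05 or a number of a turn 8.59, either way. A call with a gripper value outside its range is refused whole. The fingers move at their own pace and stop on an object; the grip force is fixed at half the most. Time passes only in rows, so rows that do not move let the fingers close, or fill a call up. It gives the time, the measured TCP pose, the force, the opening and the grip force at its end, in the units of the state.
- sensors.sense(): the state, without advancing time (a new reading comes with each control period).
- optics.read_camera(name): name is "side" or "top" or "wrist"; returns a dict with "pixels" (420x560x3 uint8, red, green, blue), "K" (3x3 intrinsics, pixels), "k1" (the pictures are not rectified: a ray, as slopes to the right and down, at radius r is drawn at 1 + k1 r^2 times it, then the intrinsics apply), "pose" (4x4, takes a point from camera to world coordinates); the wrist camera has in their place "tool_from_camera" (4x4, takes a point from camera to tool coordinates, whose origin is the TCP and whose axes are the flange's). Camera axes: x right, y down, z forward; pixel columns grow to the right and rows downward; lengths in mm; the calibration is good to about 2 mm. A picture is of the moment at which its call begins: read the wrist's pose just before it. There is no depth.
- job.hand_in(): hands the job in; it is judged then, once.
The state is a dict: "clock": time; "q": joint angles; "joint_velocities": joint speeds; "effort": joint torques, N m; "tcp_pos": TCP position; "tcp_rot": TCP orientation; "force": force on the tool from outside, world axes, zero at the start; "moment": the same for the moment, N m; "finger_gap": finger opening in mm; "grip_force": force on a finger pad.
Only numpy, scipy, OpenCV 4.12 (cv2) and the standard library are available. Lean on these libraries where they do the work, as an engineer would, in place of code of your own. Each camera call takes 0.05 s, during which the arm holds its last target. There are 200 camera calls.

## Working session

There is one attempt and no reset: what is moved stays moved. The work goes in short steps, Python scripts to look and compute and a tool call to move; the robot and the scene stay as the last step left them, time stands still between calls to the robot, and variables do not carry over. Pictures are saved under pics/ and viewed, at most 10 in all, crops included, and the job is handed in when it is done.

Besides the shell and the picture viewer there is one more tool, called after "Request:" as name(argument=value, ...), one argument or row to a line, values as JSON. jog_arm: Moves the arm, as the interface text tells. Its arguments: {"type":"object","properties":{"deltas":{"type":"string"}},"required":["deltas"]}

```bash
mkdir -p pics; cat > h.py <<'E'
import numpy as np, cv2
from station import sensors, optics, job
def snap(n,f):
    c=optics.read_camera(n); cv2.imwrite('pics/'+f,c['pixels'][:,:,::-1]); np.save('/tmp/'+n+'.npy',{k:v for k,v in c.items() if k!='pixels'},allow_pickle=True); return c
def cal(n): return np.load('/tmp/'+n+'.npy',allow_pickle=True).item()
def ray2pl(c,uv,z,pose=None):
    P=np.array(c['pose'] if pose is None else pose); K=np.array(c['K'])
    out=[]
    for u,v in uv:
        d=np.array([(u-K[0,2])/K[0,0],(v-K[1,2])/K[1,1]]); x=d.copy()
        for _ in range(20): x=d/(1+c['k1']*(x@x))
        r=P[:3,:3]@[x[0],x[1],1]; o=P[:3,3]
        out.append((o+r*(z-o[2])/r[2])[:2])
    return np.array(out)
def proj(c,X):
    P=np.linalg.inv(np.array(c['pose'])); K=np.array(c['K']); X=np.atleast_2d(X)@P[:3,:3].T+P[:3,3]
    s=X[:,:2]/X[:,2:]; s=s*(1+c['k1']*(s**2).sum(1,keepdims=True)); return s*[K[0,0],K[1,1]]+K[:2,2]
E
python3 - <<'E'
from h import *
for n in('top','side'):
    c=snap(n,n+'1.png'); print(np.round(c['pose'],2),c['K'],c['k1'])
print(sensors.sense())
E
```

```text
[[-3.00000e-02 -1.00000e+00  8.00000e-02  5.36860e+02]
 [-1.00000e+00  3.00000e-02 -2.00000e-02  2.31700e+01]
 [ 2.00000e-02 -8.00000e-02 -1.00000e+00  1.01715e+03]
 [ 0.00000e+00  0.00000e+00  0.00000e+00  1.00000e+00]] [[401.47588038   0.         271.12363677]
 [  0.         401.47588038 213.28953188]
 [  0.           0.           1.        ]] 0.004686916562980072
[[ 9.70000e-01 -1.30000e-01  2.20000e-01  3.21730e+02]
 [-2.60000e-01 -4.70000e-01  8.40000e-01 -1.07553e+03]
 [-1.00000e-02 -8.70000e-01 -4.90000e-01  6.90000e+02]
 [ 0.00000e+00  0.00000e+00  0.00000e+00  1.00000e+00]] [[485.92981841   0.         277.07379613]
 [  0.         485.92981841 206.73598748]
 [  0.           0.           1.        ]] -0.08211860895597975
{'clock': 0.1, 'q': array([ 1.65873883e+00,  4.07711020e-02,  8.38802734e-02, -3.74581182e-04,
       -1.61548677e+00, -3.33710072e-01]), 'joint_velocities': array([-0.00246619, -0.00081458,  0.00226258,  0.00075044, -0.00037313,
        0.00122793]), 'effort': array([-5.05112825e-03, -3.69342899e+01,  3.48281908e+01,  6.95156649e+00,
       -4.54782115e-03,  3.21235646e-06]), 'tcp_pos': array([145.84361003, 581.69962798, 230.35762898]), 'tcp_rot': array([[ 9.69954879e-01, -2.43284769e-01, -2.33879373e-04],
       [-2.43284825e-01, -9.69953560e-01, -1.60802594e-03],
       [ 1.64356087e-04,  1.61661190e-03, -9.99998680e-01]]), 'force': array([ 0.49712695,  0.04619972, -0.303981  ]), 'moment': array([0.00424225, 0.00810558, 0.01779026]), 'grip_force': 0.0, 'finger_gap': 85.43252383180662}
```

View pics/top1.png

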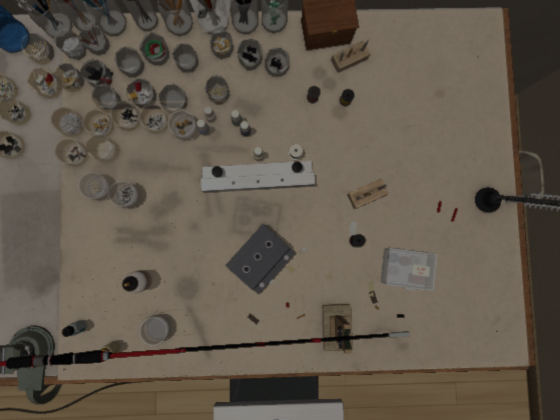

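View pics/side1.png

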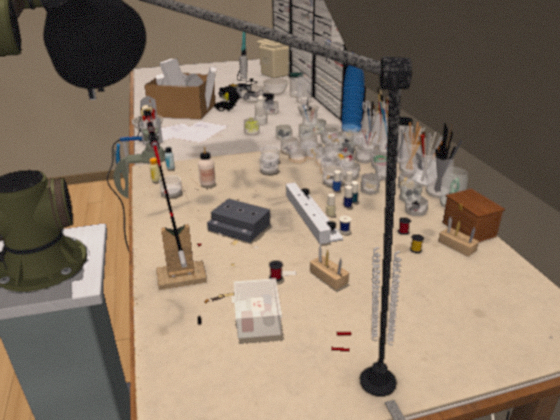

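The top view shows the block at about (260,258), the fence at (258,177), the dropper at (133,282) and the red spool at (357,240). I'll enlarge the block and fence.

```bash
python3 - <<'E'
import cv2
a=cv2.imread('pics/top1.png')[145:300,190:380]
a=cv2.convertScaleAbs(a,alpha=1.6,beta=20)
cv2.imwrite('pics/c1.png',cv2.resize(a,None,fx=3.8,fy=3.8,interpolation=cv2.INTER_CUBIC))
E
```

```text
(no output)
```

View pics/c1.png

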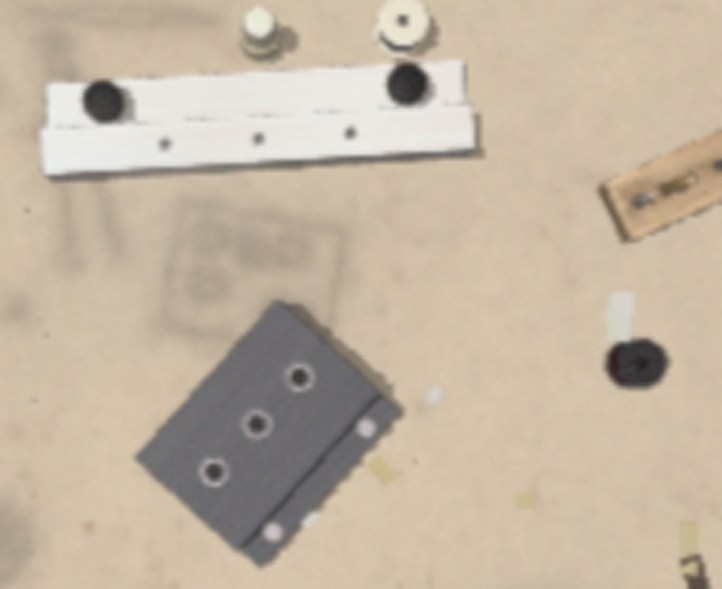

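The tall face runs (138,457)–(280,302), the step is at lower right with corners (402,410) and (262,567), and the fence's front top edge runs (45,176)–(478,153).

```bash
python3 - <<'E'
from h import *
c=cal('top'); f=lambda L,z:ray2pl(c,[(190+u/3.8-.4,145+v/3.8-.4) for u,v in L],z)
b=f([(138,457),(280,302),(380,397),(243,547)],48); s=f([(402,410),(262,567)],26); F=f([(44,175),(478,153)],40)
print(b.round(),s.round(),F.round())
fl,fr=b[0],b[1]; y=(fl-fr); print(np.linalg.norm(y)); y/=np.linalg.norm(y); x=np.array([y[1],-y[0]])
print('bl yaw',np.degrees(np.arctan2(x[1],x[0])),'ctr',(fl+fr)/2-54*x, 'corner mean',(b.mean(0)-10*x*1))
yf=F[0]-F[1];print(np.linalg.norm(yf)); print('fence yaw',np.degrees(np.arctan2(-yf[0],yf[1])),F.mean(0))
print('red',ray2pl(c,[(357,240)],38),'dropper',ray2pl(c,[(130,283)],100),'mandrel',ray2pl(c,[(368,193)],50))
print(cal('side')['pose'][:3,3])
w=optics.read_camera('wrist');print(np.round(w['tool_from_camera'],2))
E
```

```text
[[495. 118.]
 [590.  26.]
 [529. -36.]
 [437.  53.]] [[520. -51.]
 [422.  42.]] [[ 677.  176.]
 [ 684. -104.]]
132.38082324456386
bl yaw 46.092737632194215 ctr [505.32330191  33.06198868] corner mean [505.91800396  33.12367661]
280.4993178791062
fence yaw 1.532501965347652 [680.41654552  35.72734511]
red [[ 546.21309411 -201.61547565]] dropper [[462.80375848 328.51455124]] mandrel [[ 659.54067326 -230.76781918]]
[  321.73178184 -1075.53156652   689.99708057]
[[  -0.     -0.95   -0.32   83.73]
 [   1.     -0.     -0.     -0.96]
 [   0.     -0.32    0.95 -143.07]
 [   0.      0.      0.      1.  ]]
```

```bash
python3 - <<'E'
from h import *
t,s=cal('top'),cal('side')
for a,b in(((408,333),(182,263)),((185,350),(163,190)),((105,355),(152,135))):
    best=min((np.linalg.norm(ray2pl(t,[a],z)[0]-ray2pl(s,[b],z)[0]),z,*ray2pl(t,[a],z)[0]) for z in range(0,500,5)); print(np.round(best))
E
```

```text
[   6.  130.  341. -283.]
[ 21.  50. 300. 217.]
[ 15. 165. 323. 357.]
```

Request:
jog_arm(
  deltas="0 0 5 0.02 -0.045 0 1;0 0 5 0.02 -0.045 0 1;0 0 5.5 0.02 -0.045 0 1;0 0 0 0.02 -0.045 0 1;0 0 0 0.02 -0.045 0 1;0 0 0 0.02 -0.045 0 1;0 0 0 0.02 -0.045 0 1;0 0 0 0.02 -0.045 0 1;0 0 0 0.02 -0.045 0 1;0 0 0 0.02 -0.045 0 1",
)

```text
clock: 1.15
tcp_pos: [346.1, 130.1, 231.4]
tcp_rot: [[1.0, 0.026, 0.001], [0.026, -1.0, 0.001], [0.001, -0.001, -1.0]]
force: [1.7, 0.6, 1.1]
finger_gap: -0.0
grip_force: 0.0
```

Request:
jog_arm(
  deltas="0 0 0 0.016 -0.03 0 1;0 0 0 0.016 -0.03 0 1;0 0 0 0.016 -0.03 0 1;0 0 0 0.015 -0.028 0 1;0 0 0 0 0 -0.04 1;0 0 0 0 0 -0.04 1;0 0 0 0 0 -0.04 1;0 0 0 0 0 0 1;0 0 0 0 0 0 1;0 0 0 0 0 0 1",
)

```text
clock: 2.15
tcp_pos: [410.3, 14.3, 114.2]
tcp_rot: [[1.0, 0.025, 0.004], [0.025, -1.0, 0.001], [0.004, -0.001, -1.0]]
force: [0.5, 0.0, 1.0]
finger_gap: -0.3
grip_force: 0.0
```

```bash
python3 - <<'E'
from h import *
s=sensors.sense();print(s['tcp_pos'].round(1))
c=snap('wrist','w1.png');T=np.eye(4);T[:3,:3]=s['tcp_rot'];T[:3,3]=s['tcp_pos'];c['pose']=T@np.array(c['tool_from_camera'])
from math import *
def R(a):a=radians(a);return np.array([[cos(a),-sin(a)],[sin(a),cos(a)]])
L=np.array([(54,68),(54,-68),(-34,-68),(-34,68)])@R(46).T+[505,33]
print(proj(c,np.c_[L,[48]*4]).round())
print(proj(c,np.c_[np.array([(-54,-68),(-54,68)])@R(46).T+[505,33],[26]*2]).round())
E
```

```text
[410.3  14.3 114.2]
[[  90.   90.]
 [ 263. -112.]
 [ 382.   24.]
 [ 206.  198.]]
[[393.  57.]
 [234. 210.]]
```

View pics/w1.png

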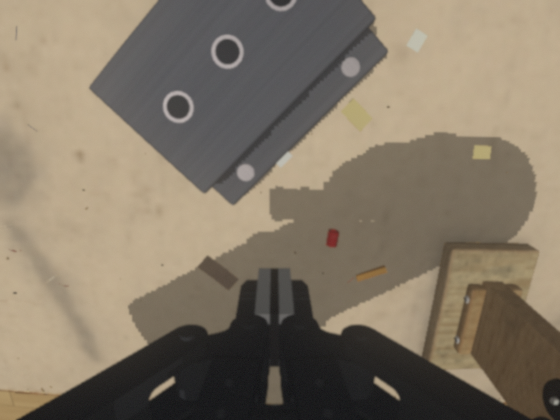

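The wrist view confirms the block estimate: corners at (92,88), (208,192) and (234,204), and the closed fingertips at (275,270) are clear of the block and the stand. Next I descend and start pushing.

Request:
jog_arm(
  deltas="0 0 0 0 0 -0.04 1;0 0 0 0 0 -0.04 1;0 0 0 0 0 -0.02 1;0 0 0 0 0 0 1;0 0 0 0 0 0 1;0 0 0 0.008 0.008 0 1;0 0 0 0.008 0.008 0 1;0 0 0 0.008 0.008 0 1;0 0 0 0.008 0.008 0 1;0 0 0 0 0 0 1",
)

```text
clock: 3.2
tcp_pos: [442.1, 46.8, 13.2]
tcp_rot: [[1.0, 0.025, 0.001], [0.025, -1.0, 0.0], [0.001, -0.0, -1.0]]
force: [-2.0, -0.2, 1.1]
finger_gap: 0.3
grip_force: 0.9
```

Request:
jog_arm(
  deltas="0 0 0 0.008 0.008 0 1;0 0 0 0.008 0.008 0 1;0 0 0 0.008 0.006 0 1;0 0 0 0.008 0.006 0 1;0 0 0 0 0 0 1;0 0 0 0 0 0 1;0 0 0 0 0 0 1;0 0 0 0 0 0 1;0 0 0 0 0 0 1;0 0 0 0 0 0 1",
)

```text
clock: 4.2
tcp_pos: [473.1, 73.9, 11.4]
tcp_rot: [[1.0, 0.025, 0.001], [0.025, -1.0, 0.0], [0.001, -0.0, -1.0]]
force: [0.6, 0.2, 0.2]
finger_gap: 0.0
grip_force: 0.0
```

```bash
python3 - <<'E'
from h import *
s=sensors.sense();print(s['tcp_pos'].round(1),s['force'].round(1))
c=snap('top','top2.png')
a=c['pixels'][145:300,190:380,::-1]
cv2.imwrite('pics/c2.png',cv2.resize(cv2.convertScaleAbs(a,alpha=1.6,beta=20),None,fx=3.8,fy=3.8,interpolation=cv2.INTER_CUBIC))
c=snap('wrist','w2.png')
E
```

```text
[473.1  73.9  11.4] [0.6 0.2 0.2]
```

View pics/c2.png

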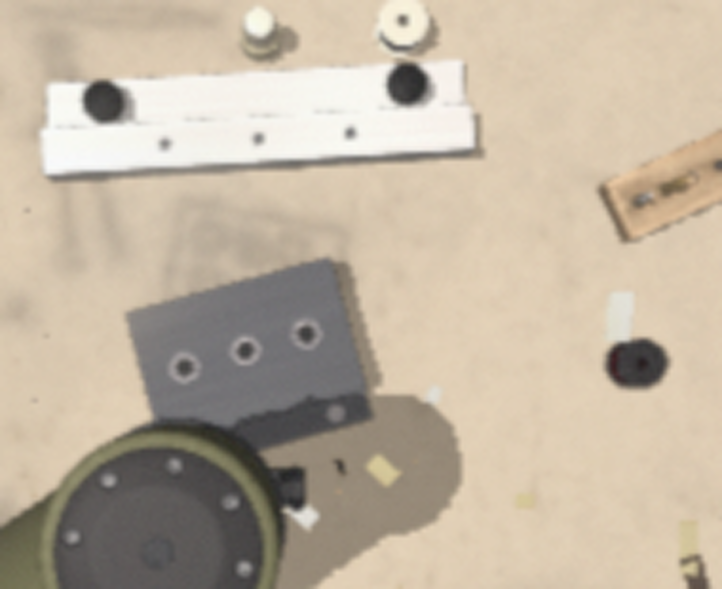

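View pics/w2.png

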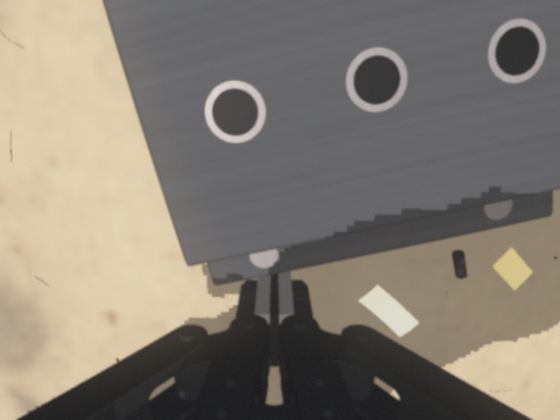

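The block now sits about 13° left of square, with its face running (127,313)–(332,260), and the finger is still on the step near the left end.

```bash
python3 - <<'E'
from h import *
c=cal('top'); f=lambda L,z:ray2pl(c,[(190+u/3.8-.4,145+v/3.8-.4) for u,v in L],z)
b=f([(127,313),(332,260)],48);y=b[0]-b[1];y/=np.linalg.norm(y);x=np.array([y[1],-y[0]])
print(b.round(),'yaw',np.degrees(np.arctan2(x[1],x[0])),'ctr',b.mean(0)-54*x,'corner',b[0]-108*x)
E
```

```text
[[586. 123.]
 [616.  -8.]] yaw 13.0780052181077 ctr [548.5932058   45.54106569] corner [480.77656385  98.82820412]
```

Request:
jog_arm(
  deltas="0 0 0 0.007 0.001 0 1;0 0 0 0.007 0.001 0 1;0 0 0 0.007 0.001 0 1;0 0 0 0 0 0 1;0 0 0 0 0 0 1;0 0 0 -0.02 0 0 1;0 0 0 -0.02 0 0 1;0 0 0 0 -0.02 0 0;0 0 0 0 -0.02 0 0;0 0 0 0 0 0 0",
)

```text
clock: 5.3
tcp_pos: [454.1, 35.6, 11.4]
tcp_rot: [[1.0, 0.023, 0.001], [0.023, -1.0, -0.0], [0.001, 0.0, -1.0]]
force: [0.2, 0.0, -0.3]
finger_gap: 42.0
grip_force: 0.0
```

Request:
jog_arm(
  deltas="0 0 0 0.005 0.01 -0.003 0;0 0 0 0.015 0 0 0;0 0 0 0.01 0 0 0;0 0 0 0.01 0 0 0;0 0 0 0.01 0 0 0;0 0 0 0.01 0 0 0;0 0 0 0.01 0 0 0;0 0 0 0.01 0 0 0;0 0 0 0 0 0 0;0 0 0 0 0 0 0",
)

```text
clock: 6.3
tcp_pos: [534.0, 46.9, 7.8]
tcp_rot: [[1.0, 0.024, -0.001], [0.024, -1.0, -0.001], [-0.001, 0.001, -1.0]]
force: [-0.8, 0.3, -0.9]
finger_gap: 42.8
grip_force: 0.5
```

```bash
python3 - <<'E'
from h import *
s=sensors.sense();print(s['tcp_pos'].round(1),s['force'].round(1))
c=snap('top','top3.png')
a=c['pixels'][145:300,190:380,::-1]
cv2.imwrite('pics/c3.png',cv2.resize(cv2.convertScaleAbs(a,alpha=1.6,beta=20),None,fx=3.8,fy=3.8,interpolation=cv2.INTER_CUBIC))
E
```

```text
[534.   46.9   7.8] [-0.8  0.3 -0.9]
```

View pics/c3.png

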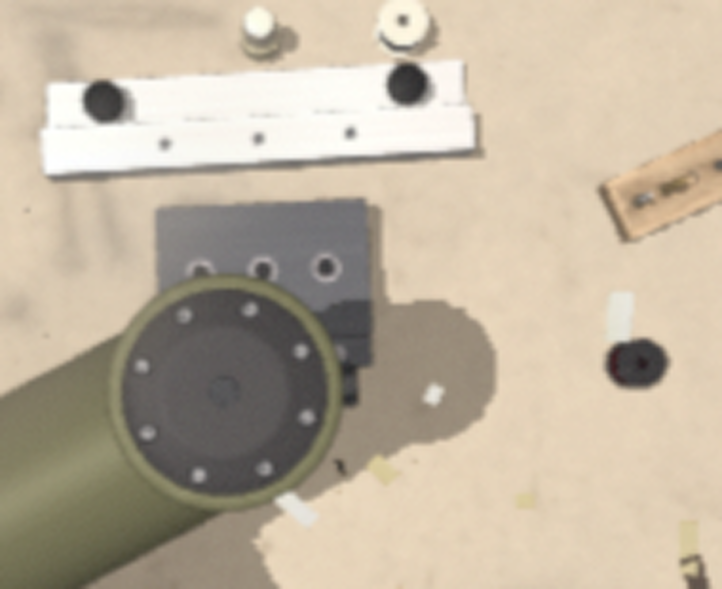

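The block is square to within about 1–2° (face (157,209)–(366,199)) and about 25 mm short of the fence. I'll recentre the fingers on the block and push it home.

Request:
jog_arm(
  deltas="0 0 0 -0.012 0 0 0;0 0 0 0 -0.02 0 0;0 0 0 0 0 0 0;0 0 0 0.01 0 0 0;0 0 0 0.008 0 0 0;0 0 0 0.008 0 0 0;0 0 0 0.006 0 0 0;0 0 0 0 0 0 0;0 0 0 0 0 0 0;0 0 0 0 0 0 0",
)

```text
clock: 7.35
tcp_pos: [553.7, 26.9, 8.3]
tcp_rot: [[1.0, 0.025, -0.003], [0.025, -1.0, -0.001], [-0.003, 0.001, -1.0]]
force: [-6.5, -1.6, 6.2]
finger_gap: 42.6
grip_force: 3.5
```

Request:
jog_arm(
  deltas="0 0 0 0.002 0 0 0;0 0 0 0.001 0 0 0;0 0 0 0.001 0 0 0;0 0 0 0.001 0 0 0;0 0 0 0 0 0 0;0 0 0 0 0 0 0;0 0 0 0 0 0 0;0 0 0 0 0 0 0;0 0 0 0 0 0 0;0 0 0 0 0 0 0",
)

```text
clock: 8.35
tcp_pos: [557.5, 26.9, 8.3]
tcp_rot: [[1.0, 0.025, -0.005], [0.025, -1.0, -0.002], [-0.005, 0.002, -1.0]]
force: [-13.5, -0.9, 9.3]
finger_gap: 42.7
grip_force: 6.7
```

Request:
jog_arm(
  deltas="0 0 0 0.001 0 0 0;0 0 0 0.001 0 0 0;0 0 0 0.001 0 0 0;0 0 0 0 0 0 0;0 0 0 0 0 0 0;0 0 0 0 0 0 0;0 0 0 0 0 0 0;0 0 0 0 0 0 0;0 0 0 0 0 0 0;0 0 0 0 0 0 0",
)

```text
clock: 9.35
tcp_pos: [560.5, 26.9, 8.3]
tcp_rot: [[1.0, 0.025, -0.005], [0.025, -1.0, -0.002], [-0.005, 0.001, -1.0]]
force: [-13.5, 0.4, 10.1]
finger_gap: 42.6
grip_force: 6.7
```

Request:
jog_arm(
  deltas="0 0 0 0.001 0 0 0;0 0 0 0.001 0 0 0;0 0 0 0.001 0 0 0;0 0 0 0 0 0 0;0 0 0 0 0 0 0;0 0 0 0 0 0 0;0 0 0 0 0 0 0;0 0 0 0 0 0 0;0 0 0 0 0 0 0;0 0 0 0 0 0 0",
)

```text
clock: 10.35
tcp_pos: [561.4, 26.8, 8.3]
tcp_rot: [[1.0, 0.025, -0.01], [0.025, -1.0, -0.002], [-0.01, 0.002, -1.0]]
force: [-23.8, 0.3, 17.1]
finger_gap: 42.8
grip_force: 12.0
```

```bash
python3 - <<'E'
from h import *
c=snap('top','top4.png')
d=snap('side','side4.png')
a=cv2.convertScaleAbs(cv2.resize(c['pixels'][150:235,190:330,::-1],None,fx=5,fy=5,interpolation=cv2.INTER_CUBIC),alpha=1.5,beta=10)
cv2.imwrite('pics/c4.png',a)
E
```

```text
(no output)
```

View pics/c4.png

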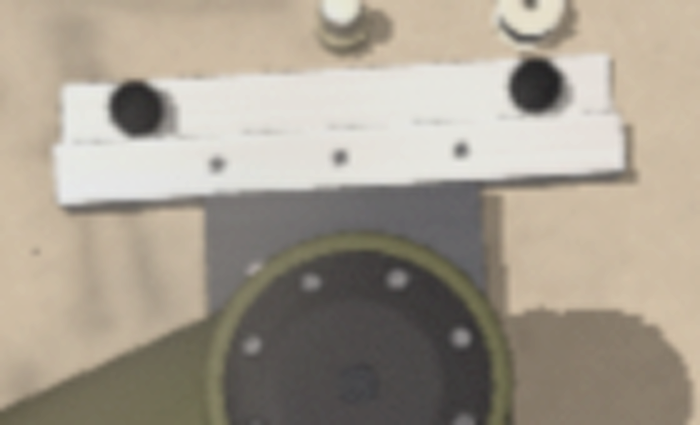

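The force jumped and motion stopped, and the picture shows the face against the fence front, (205,195)–(480,187), well inside both ends. I'll press a little more to seat it, then withdraw and check.

Request:
jog_arm(
  deltas="0 0 0 0.001 0 0 0;0 0 0 0.0005 0 0 0;0 0 0 0 0 0 0;0 0 0 0 0 0 0;0 0 0 -0.004 0 0 0;0 0 0 -0.004 0 0 0;0 0 0 -0.02 0 0 0;0 0 0 -0.03 0 0 0;0 0 0 -0.02 0 0.04 0;0 0 0 0 0 0.04 0",
)

```text
clock: 11.45
tcp_pos: [486.8, 27.0, 88.3]
tcp_rot: [[1.0, 0.026, -0.002], [0.026, -1.0, -0.001], [-0.002, 0.001, -1.0]]
force: [1.7, 0.9, 0.9]
finger_gap: 42.9
grip_force: 0.0
```

Request:
jog_arm(
  deltas="0 0 0 0 0 0.04 0;0 0 0 0 0 0.04 0;0 0 0 0 0.04 0.04 0;0 0 0 -0.02 0.04 0.03 0;0 0 0 -0.02 0.04 0 0;0 0 0 0 0.04 0 0;0 0 0 0 0.04 0 0;0 0 0 0 0 0 0;0 0 0 0 0 0 0;0 0 0 0 0 0 0",
)

```text
clock: 12.45
tcp_pos: [450.3, 219.3, 231.6]
tcp_rot: [[1.0, 0.024, 0.0], [0.024, -1.0, -0.0], [0.0, 0.0, -1.0]]
force: [-0.1, -0.7, 0.3]
finger_gap: 42.6
grip_force: 0.0
```

```bash
python3 - <<'E'
from h import *
s=sensors.sense();print(s['tcp_pos'].round(1),s['force'].round(1))
c=snap('top','top5.png')
d=snap('side','side5.png')
a=cv2.convertScaleAbs(cv2.resize(c['pixels'][150:240,190:330,::-1],(700,450),interpolation=cv2.INTER_CUBIC),alpha=1.5,beta=10)
b=cv2.resize(d['pixels'][165:255,240:350,::-1],None,fx=5,fy=5,interpolation=cv2.INTER_CUBIC)
cv2.imwrite('pics/c5.png',a);cv2.imwrite('pics/s5.png',cv2.convertScaleAbs(b,alpha=1.5,beta=10))
E
```

```text
[450.3 219.3 231.6] [-0.1 -0.7  0.3]
```

View pics/c5.png

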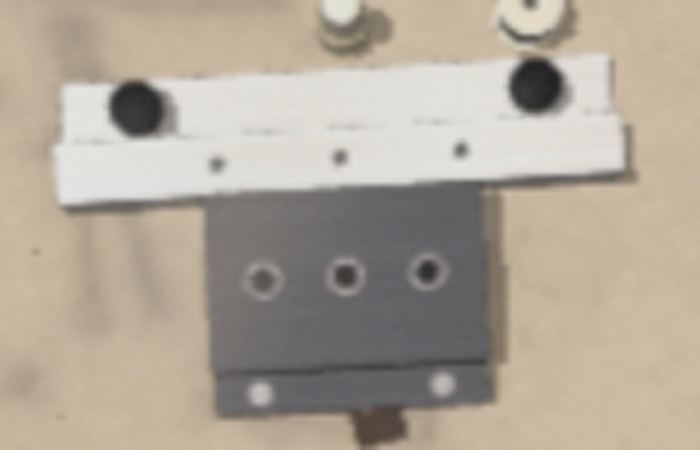

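View pics/s5.png

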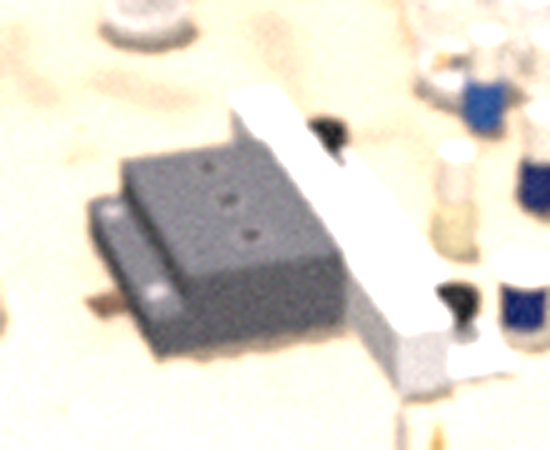

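Both views show the tall face flush on the fence. The block's step edge, (217,415)–(493,402), is parallel to the fence edge within reading error, and both ends lie well inside the fence.

```bash
python3 -c "
from station import job;print(job.hand_in())"
```

```text
the job is handed in; nothing more can be done
None
```

The block's tall face is flat against the fence front, well inside both ends; nothing else was pushed, the arm is clear, and the job was handed in at about 12.5 s (no verdict was returned).

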